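# Square up a frame corner with a try square and hold it

## Task

A wooden packing block lies in the way in the corner of the steel frame on the bench: first take it out, put it down flat on the bench at least 20 cm from the corner and let go of it. Then take the try square by its wooden stock, lay it flat in the corner and press it home, stock flush along the bolted plate and blade flush along the pivoting stud, which swings out until it is square to the plate. Finish while still gripping the square and pressing it against both bars; do not let go.

Things in the scene. Friction and masses are not known exactly. Their poses are not given: they have to be found in the camera images.
- plate: The plate: dark steel bar, bolted down, never moves; 40 wide, 220 long, 12 mm high (bolt heads and lug near its ends to 22). Origin: the frame's inner corner at bench level. The bar runs along y, from -70 to +150 mm; its inside face is the plane x = 0, bar on the +x side. The open inside of the corner is x < 0, y > 0. z is up. A square stud has its inside face on y = 0.
- stud: The stud: steel bar 40 wide, 200 long, 12 mm high, turning on an upright bolt with friction 0.2 N m. Origin: on the bolt at bench level, at x = -22, y = -22 mm in the plate's frame. It runs along its -x, x = +18 to -182 mm; inside face y = +22 mm. Square when its axes are parallel to the plate's; starts with its free end 2 to 6 degrees into the corner; can swing 4 degrees past square.
- square_grip (a point): Grip point of the try square: in the wooden stock, 9 mm behind its outer face, 58 mm along it from the corner, 40 mm above the underside; axes as square_corner. Fingers close along x across the 18 mm stock; held here the fingertips stay above the 12 mm bars. The outer face of the stock (x = 0) belongs on the plate, the outer edge of the blade (y = 0) on the stud. About 0.3 kg.
- square_corner (a point): Outer corner of the try square, an L lying flat, on its underside; z up. From here the wooden stock fills x -18..0, y 0..110, z 0..54 mm and the steel blade x -150..0, y 0..30, z 0..6 mm. When home, this point and these axes coincide with the plate's origin and axes.
- block_mid (a point): Middle of the loose grey wooden packing block, 60 wide (x), 110 long (y), 45 mm high (z), lying flat on the bench in the corner with one end near the plate: this point is 22.5 mm above its underside. About 0.2 kg.
Things that resemble listed ones, but are neither listed nor needed, are in the scene too. Of the things that look like the part that bears block_mid, the smaller one is meant.

How it is judged:
By the outcome, as a careful person would: the job done as asked, in the order asked, and still so for the second after the job is handed in, while the arm keeps its last pose, push and grip.
It also fails if it takes over 64 s, if anything falls off the work surface, if the arm or the gripper's body presses on something with over 40 N, if the wrist force passes 120 N, or if a joint passes its speed limit or range.

## Robot

A 7-joint arm with a two-finger parallel gripper is mounted at the origin on the work surface; the furniture and walls round the work are solid. World frame = base frame: x ahead of the robot, y to its left, z up, the work surface at z = 0. Lengths are in mm, angles in rad, forces in N, time in s.
With the tool pointing down it reaches from about 400 to 875 mm from the base axis. Payload 4.4 kg.
Tool frame: the origin (TCP) lies on the centre line of the jaws, within the pads' length; the fingertips stand 22 mm ahead of it and the grasp point (between the pads) lies 3 mm ahead of it (manip.tcp_to_tips is the distance from the TCP to the fingertips, in mm); z points along the fingers, y is the line along which they close (so a half turn about z gives the same grasp; the last joint's range is limited). The gripper opens to 85 mm and grips with 20 to 120 N. Pads are 22 mm wide; open, the fingers measure 114 mm over their backs; the gripper's body (76 mm by 85 mm) begins 54 mm behind the grasp point. The pads swing forward as they close: fully open they stand 13 mm farther back than shut.
Start: joints at [-1.189, 0.628, 0.038, 1.517, -0.027, 0.996, -0.02], TCP at [281.419, 585.936, 253.313] pointing down, gripper open.
Joint ranges: [-3.06, 3.06], [-0.37, 2.12], [-1.25, 1.32], [0.18, 2.47], [-1.1, 4.24], [0.23, 1.98], [-2.94, 2.94]. Speed limits (rad/s): [2.57, 2.57, 3.14, 3.14, 3.14, 3.14, 3.14].

## Interface

Orientations are given as a rotation vector (axis times angle).
In Python, from workcell import manip gives the robot as it stands. Calls block until the motion is done:
- manip.reach(position, orientation): joint-space move of the TCP to a pose.
- manip.line_to(position, orientation=None, velocity=150, threshold=None): straight line of the TCP; orientation=None keeps the orientation; velocity is the mean speed in mm/s. With threshold (N) it stops when the force on the tool has changed by that much, and returns True; else False.
- manip.goto_joints(angles): joint-space move.
- manip.set_gripper(opening): finger opening in mm; the grip force is fixed at half the most; returns when the fingers have stopped.
- manip.wait(seconds).
- manip.inverse_kinematics(position, orientation): joint angles nearest the present ones, or None.
- manip.get_image(name): name is "side" or "top" or "wrist"; returns the picture (384x512x3 uint8, red, green, blue); there is no depth.
- manip.get_calibration(name): a dict with "intrinsics" (3x3 intrinsics, pixels), "world_from_camera" (4x4, takes a point from camera to world coordinates); the wrist camera has in their place "T_tool_cam" (4x4, takes a point from camera to tool coordinates, whose origin is the TCP and whose axes are the flange's). Camera axes: x right, y down, z forward; pixel columns grow to the right and rows downward; lengths in mm; the calibration is good to about 2 mm. The wrist camera is an equidistant fisheye: a pixel r from the principal point sees the ray r / f radians off the axis. A picture is of the moment at which its call begins: read the wrist's pose just before it. get_calibration takes no time and is no camera call.
A pose or a line that the arm cannot do raises manip.Unreachable and nothing moves.
- manip.finish_job(): hands the job in; it is judged then, once.
Readings, each from a call of its own:
- manip.read_t(): time.
- manip.read_joint_positions(): joint angles.
- manip.read_qd(): joint speeds.
- manip.read_joint_torque(): joint torques, N m.
- manip.read_tool_pos(): TCP position.
- manip.read_tool_rot(): TCP orientation.
- manip.read_wrist_force(): force on the tool from outside, world axes, zero at the start.
- manip.read_moment(): the same for the moment, N m.
- manip.read_gripper_width(): finger opening in mm.
- manip.read_grasp_force(): force on a finger pad.
Only numpy, scipy, OpenCV 4.12 (cv2) and the standard library are available. Lean on these libraries where they do the work, as an engineer would, in place of code of your own. Each camera call takes 0.05 s, during which the arm holds its last target. There are 200 camera calls.

## Working session

There is one attempt and no reset: what is moved stays moved. The work goes in short steps, each a Python script; the robot and the scene stay as the last script left them, time stands still between calls to the robot, and variables do not carry over. Pictures are saved under pics/ and viewed, at most 10 in all, crops included, and the job is handed in when it is done.

```bash
mkdir -p pics; ls
python3 - <<'E'
from workcell import manip
import cv2,numpy as np
np.set_printoptions(suppress=True,precision=3)
for n in ("top","side","wrist"):
    im=manip.get_image(n); cv2.imwrite(f"pics/{n}0.png",im[:,:,::-1])
    print(n,manip.get_calibration(n))
a=[cv2.imread(f"pics/{n}0.png") for n in ("top","side")]
cv2.imwrite("pics/top0b.png",cv2.resize(a[0],(800,600),interpolation=cv2.INTER_CUBIC))
cv2.imwrite("pics/side0b.png",cv2.resize(a[1],(800,600),interpolation=cv2.INTER_CUBIC))
print(manip.read_t(),manip.read_tool_rot(),manip.tcp_to_tips)
E
```

```text
pics
top {'intrinsics': array([[446.052,   0.   , 249.509],
       [  0.   , 446.052, 196.306],
       [  0.   ,   0.   ,   1.   ]]), 'world_from_camera': array([[  -0.01 ,   -0.98 ,    0.2  ,  251.253],
       [  -1.   ,    0.011,    0.004,  141.949],
       [  -0.006,   -0.2  ,   -0.98 , 1184.991],
       [   0.   ,    0.   ,    0.   ,    1.   ]])}
side {'intrinsics': array([[494.946,   0.   , 260.451],
       [  0.   , 494.946, 190.106],
       [  0.   ,   0.   ,   1.   ]]), 'world_from_camera': array([[   0.192,    0.441,   -0.877, 1599.513],
       [   0.981,   -0.067,    0.182, -104.593],
       [   0.022,   -0.895,   -0.445,  634.781],
       [   0.   ,    0.   ,    0.   ,    1.   ]])}
wrist {'intrinsics': array([[297.319,   0.   , 258.912],
       [  0.   , 297.319, 192.75 ],
       [  0.   ,   0.   ,   1.   ]]), 'T_tool_cam': array([[   0.001,   -0.957,   -0.289,   74.119],
       [   1.   ,    0.001,   -0.   ,   -0.045],
       [   0.001,   -0.289,    0.957, -119.916],
       [   0.   ,    0.   ,    0.   ,    1.   ]])}
0.15 [-0.697 -3.063  0.002] 22.0
```

View pics/top0b.png

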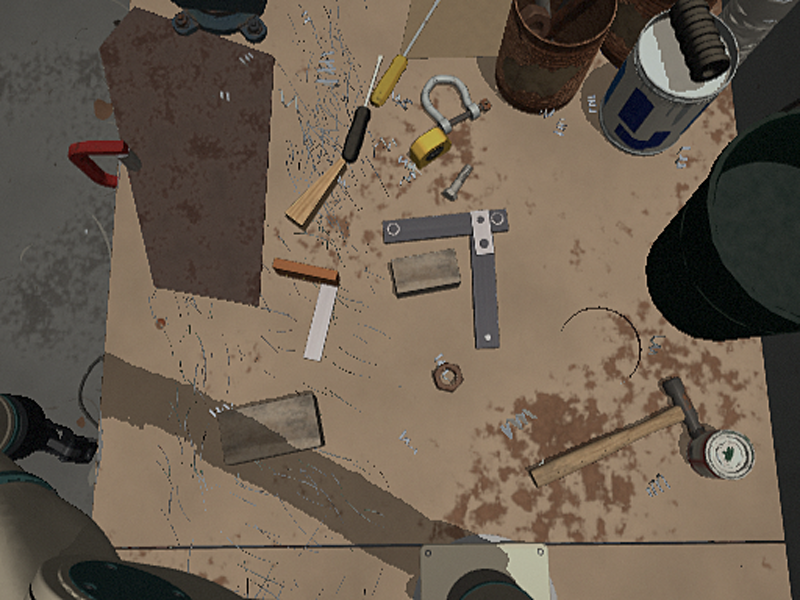

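View pics/side0b.png

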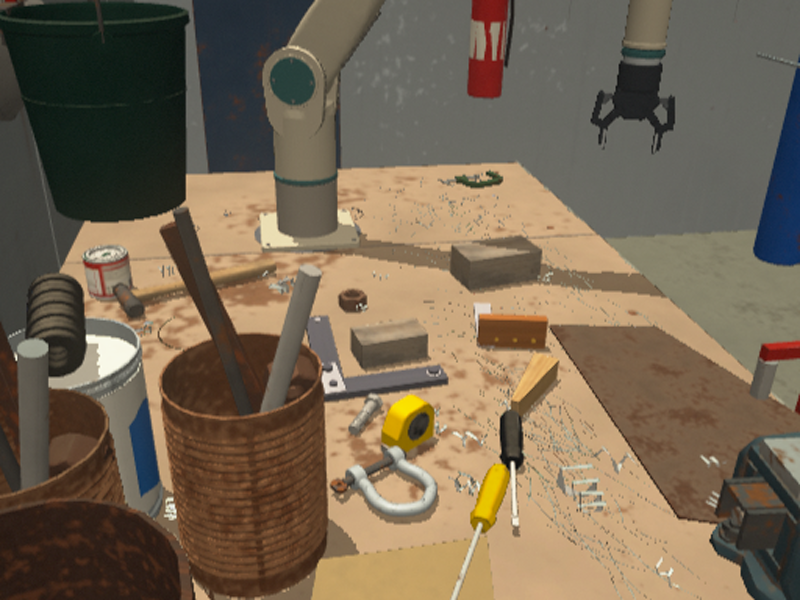

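The top view shows the plate running (383–508, ~225) with the stud hanging from it to (488,348), so plate +x is up in the image (≈world +x) and +y is left (≈world +y).

There are two candidate blocks:
- The small grey one at (425,272), inside the corner.
- The larger one at (272,428).

The smaller one, in the corner, fits the description. The try square has its orange stock at (305,271) and its white blade down to (313,358), with its outer corner at the stock's right end. The side view agrees.

Next I'll take a crop to confirm and measure.

```bash
cat > h.py <<'E'
import numpy as np,cv2
from workcell import manip
from scipy.spatial.transform import Rotation as R
np.set_printoptions(suppress=True,precision=2)
def tool_T():
    T=np.eye(4);T[:3,3]=manip.read_tool_pos();T[:3,:3]=R.from_rotvec(manip.read_tool_rot()).as_matrix();return T
def ray(name,px,T=None):
    c=manip.get_calibration(name);K=np.array(c["intrinsics"]);px=np.atleast_2d(px).astype(float)
    u=(px-K[:2,2])/K[0,0]
    if name=="wrist":
        r=np.linalg.norm(u,axis=1,keepdims=True)+1e-12
        d=np.hstack([u/r*np.sin(r),np.cos(r)]);M=T@np.array(c["T_tool_cam"])
    else: d=np.hstack([u,np.ones((len(u),1))]);M=np.array(c["world_from_camera"])
    return M[:3,3],d@M[:3,:3].T
def onz(name,px,z,T=None):
    o,d=ray(name,px,T);return o+d*((z-o[2])/d[:,2:])
def proj(name,P,T=None):
    c=manip.get_calibration(name);K=np.array(c["intrinsics"])
    M=T@np.array(c["T_tool_cam"]) if name=="wrist" else np.array(c["world_from_camera"])
    p=(np.atleast_2d(P)-M[:3,3])@M[:3,:3]
    if name=="wrist":
        s=np.linalg.norm(p[:,:2],axis=1,keepdims=True)+1e-12;u=p[:,:2]/s*np.arctan2(s,p[:,2:])
    else:u=p[:,:2]/p[:,2:]
    return u*K[0,0]+K[:2,2]
def rot(yaw): # tool down, tool y axis at 'yaw' from world x (closing line)
    y=np.array([np.cos(yaw),np.sin(yaw),0]);z=np.array([0,0,-1.]);x=np.cross(y,z)
    return R.from_matrix(np.c_[x,y,z]).as_rotvec()
E
python3 - <<'E'
from h import *
im=cv2.imread("pics/top0.png")
cv2.imwrite("pics/c1.png",cv2.resize(im[125:235,165:331],None,fx=4.8,fy=4.8,interpolation=cv2.INTER_CUBIC))
s=1.5625
for n,p,z in [("plateL",(383,230),12),("plateR",(508,222),12),("studpivot",(483,243),22),("studend",(487,338),12),("blk",(425,268),45),("stockR",(338,277),54),("stockL",(274,264),54),("bladeend",(313,358),6)]:
    q=onz("top",np.array(p)/s,z)[0];print(n,q,np.hypot(*q[:2]))
E
```

```text
plateL [628.13 156.8   12.  ] 647.4073134551801
plateR [640.16 -63.26  12.  ] 643.2743000960893
studpivot [599.28 -16.53  22.  ] 599.5085337513879
studend [434.23 -18.47  12.  ] 434.62485091119765
blk [549.71  86.05  45.  ] 556.4003063838481
stockR [533.54 232.17  54.  ] 581.8660374994347
stockL [557.27 339.75  54.  ] 652.6743742354629
bladeend [404.07 277.92   6.  ] 490.4203278262182
```

View pics/c1.png

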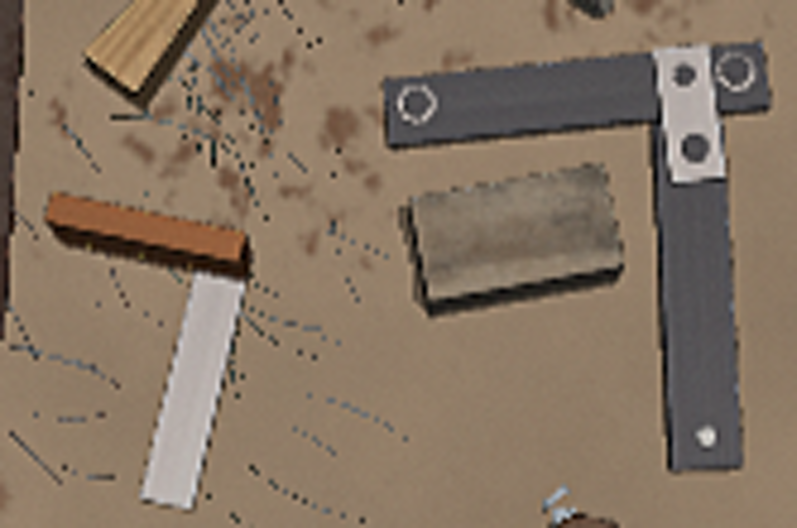

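The crop confirms the small block between plate and stud, and the square's orange stock with its blade. Next is a closer wrist view.

Run:
```python
from h import *
P=[560,110,300]
best=None
for yaw in (0,np.pi):
    q=manip.inverse_kinematics(P,rot(yaw));print(yaw,q)
    if q is not None and (best is None or abs(np.array(q)[6])<abs(best[0][6])): best=(np.array(q),yaw)
print(best)
manip.reach(P,rot(best[1]));T=tool_T();im=manip.get_image("wrist")
np.save("T1.npy",T);cv2.imwrite("pics/w1.png",im[:,:,::-1]);print(manip.read_t(),T)
cv2.imwrite("pics/w1b.png",cv2.resize(im[:,:,::-1],(800,600),interpolation=cv2.INTER_CUBIC))
```

```text
0 [-0.52  0.49  0.42  1.69 -0.23  1.01 -0.02]
3.141592653589793 [ 0.05  0.49 -0.44  1.68  0.24  1.03  2.67]
(array([-0.52,  0.49,  0.42,  1.69, -0.23,  1.01, -0.02]), 0)
2.1917 [[ -0.     1.    -0.   559.74]
 [  1.     0.     0.   111.81]
 [  0.    -0.    -1.   299.72]
 [  0.     0.     0.     1.  ]]
```

View pics/w1b.png

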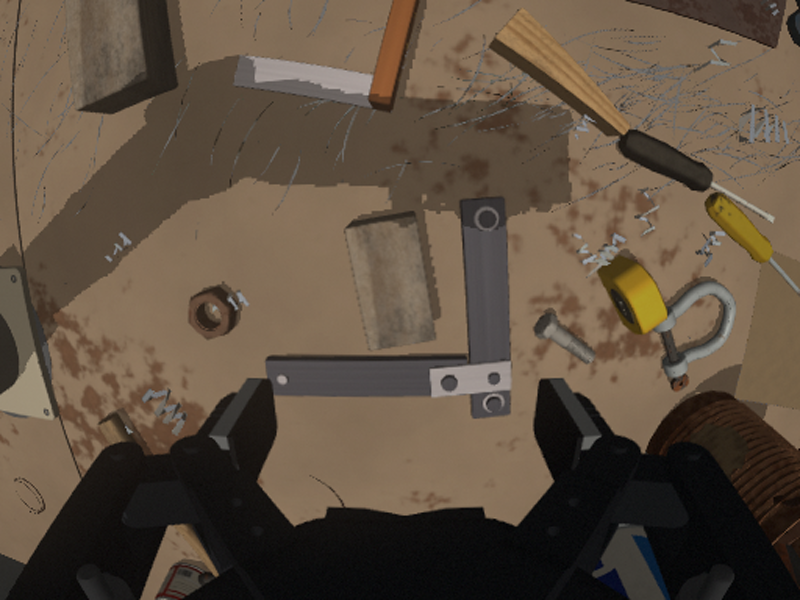

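The wrist view has image right ≈ world +x and up ≈ +y. The plate runs (485,200–415), the stud (270–510, ~377), the block's top face is ~(346–436, 212–350), and the stock is at (395,50) with its corner end at (382,105). Next I'll fit edges from the masks.

```bash
cat > fit.py <<'E'
from h import *
def line(P): # fit 2D line robustly -> point, dir
    v=cv2.fitLine(P[:,:2].astype(np.float32),cv2.DIST_HUBER,0,0.01,0.01).ravel();return v[2:],v[:2]
def frame(imf,T,rows=(135,220),cols=(182,262),vis=None):
    im=cv2.imread(imf).astype(int);b,g,r=im[...,0],im[...,1],im[...,2]
    m=((b-r>-4)&(r>35)&(r<130)).astype(np.uint8)
    return im,m
def edges(m,axis,rng,lo,hi):
    a,c=[],[]
    for k in range(*rng):
        s=(m[k,lo:hi] if axis=='row' else m[lo:hi,k]);i=np.flatnonzero(s)
        if len(i)<5: continue
        e0,e1=lo+i[0]-.5,lo+i[-1]+.5
        a.append((e0,k) if axis=='row' else (k,e0));c.append((e1,k) if axis=='row' else (k,e1))
    return np.array(a),np.array(c)
E
python3 - <<'E'
from fit import *
T=np.load("T1.npy");im,m=frame("pics/w1.png",T)
hsv=cv2.cvtColor(im.astype(np.uint8),cv2.COLOR_BGR2HSV)
def show(n,e,z):
    p=onz("wrist",e,z,T);q,d=line(p)
    res=np.abs((p[:,:2]-q)@np.array([-d[1],d[0]]));print(n,len(e),q,"ang",np.degrees(np.arctan2(d[1],d[0])),"res",np.median(res),res.max());return q,d
l,r=edges(m,'row',(140,220),280,340)
show("plate inner z0",l,0);show("plate inner z12",l,12);show("plate outer z12",r,12)
t,bo=edges(m,'col',(180,265),215,262)
show("stud inner z0",t,0);show("stud outer z12",bo,12)
# colours
for n,(u,v) in dict(plate=(485,290),stud=(350,380),block=(390,280),stock=(395,50),bench=(430,190),platein=(464,290),blockside=(432,260),blade=(300,80)).items():
    print(n,im[int(v/1.5625),int(u/1.5625)],hsv[int(v/1.5625),int(u/1.5625)])
vis=im.astype(np.uint8).copy();vis[m>0]=(0,255,0)
o=((hsv[...,0]<14)&(hsv[...,1]>140)&(hsv[...,2]>60)).astype(np.uint8);vis[o>0]=(255,0,255)
bl=((hsv[...,1]<95)&(hsv[...,2]>70)&(m==0)).astype(np.uint8);vis[bl>0]=(255,255,0)
cv2.imwrite("pics/v1.png",cv2.resize(vis[0:290,120:360],None,fx=2,fy=2,interpolation=cv2.INTER_NEAREST))
E
```

```text
plate inner z0 77 [617.77  78.2 ] ang -83.86269 res 1.0907812127633538 7.473813673635167
plate inner z12 77 [616.1   81.18] ang -83.87199 res 1.0539788065618778 7.253084096193814
plate outer z12 77 [654.3   66.35] ang -84.05832 res 0.650497871563622 8.650504323421773
stud inner z0 81 [480.72  -4.54] ang 0.9650593 res 1.57913986043168 12.071683609873103
stud outer z12 81 [514.43 -34.17] ang 0.27925462 res 0.4906137328142161 13.302488822702173
plate [81 80 84] [173  12  84]
stud [78 77 81] [173  13  81]
block [ 86 104 120] [ 16  72 120]
stock [ 52  89 142] [ 12 162 142]
bench [56 69 85] [13 87 85]
platein [ 93 117 139] [ 16  84 139]
blockside [ 73  92 110] [ 15  86 110]
blade [151 155 165] [  9  22 165]
```

View pics/v1.png

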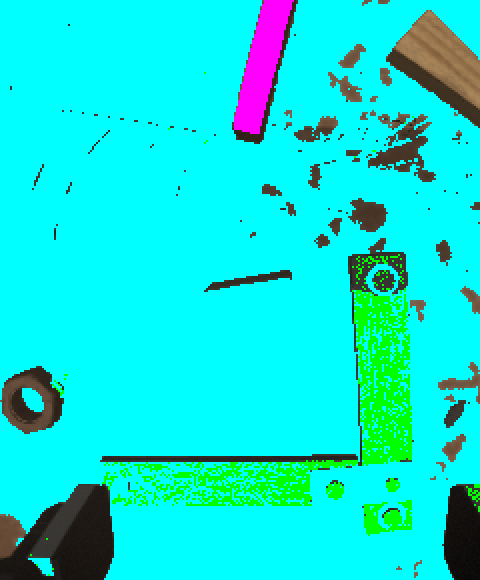

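```bash
cat >> fit.py <<'E'
def rline(px,z,T):
    p=onz("wrist",px,z,T)[:,:2]
    for _ in range(4):
        q,d=line(p);res=np.abs((p-q)@np.array([-d[1],d[0]]));p=p[res<max(1.5,2*np.median(res))]
    return q,d,len(p),res.std()
def steel(im):
    h=cv2.cvtColor(cv2.medianBlur(im,3),cv2.COLOR_BGR2HSV)
    return cv2.morphologyEx(((h[...,1]<45)&(h[...,2]>45)&(h[...,2]<125)).astype(np.uint8),cv2.MORPH_CLOSE,np.ones((3,3)))
def stock(im):
    h=cv2.cvtColor(im,cv2.COLOR_BGR2HSV);o=((h[...,0]<14)&(h[...,1]>140)&(h[...,2]>60)).astype(np.uint8)
    n,L,s,_=cv2.connectedComponentsWithStats(o);return (L==1+np.argmax(s[1:,4])).astype(np.uint8)
E
python3 - <<'E'
from fit import *
T=np.load("T1.npy");im=cv2.imread("pics/w1.png");m=steel(im)
def show(n,e,z):
    q,d,k,s=rline(e,z,T);print(n,k,q,"ang",np.degrees(np.arctan2(d[1],d[0])),s)
l,r=edges(m,'row',(150,220),285,340)
show("plate inner z12",l,12);show("plate outer z12",r,12)
t,bo=edges(m,'col',(185,262),222,262)
show("stud inner z12",t,12);show("stud outer z12",bo,12)
c=np.array([(346,228),(415,212),(436,338),(370,350)])/1.5625
p=onz("wrist",c,45,T)[:,:2];print("block",p,p.mean(0),np.linalg.norm(p-np.roll(p,1,0),axis=1),[np.degrees(np.arctan2(*(a)[::-1])) for a in (p[1]-p[0],p[1]-p[2])])
o=stock(im);l,r=edges(o,'row',(5,60),225,290)
show("stock in z54",l,54);show("stock out z54",r,54)
cnt=max(cv2.findContours(o,0,2)[0],key=cv2.contourArea);lo=cnt[cnt[:,0,1]>cnt[:,0,1].max()-4][:,0];print(lo.min(0),lo.max(0),onz("wrist",[lo.mean(0)],54,T))
# stock in top camera
it=cv2.imread("pics/top0.png");h=cv2.cvtColor(it,cv2.COLOR_BGR2HSV);o=((h[...,0]<14)&(h[...,1]>140)&(h[...,2]>100)).astype(np.uint8);o[:150]=0;o[200:]=0;o[:,:165]=0;o[:,230:]=0
c=max(cv2.findContours(o,0,2)[0],key=cv2.contourArea);b=cv2.boxPoints(cv2.minAreaRect(c));p=onz("top",b,54)[:,:2];print("top stock",p,p.mean(0),np.linalg.norm(p-np.roll(p,1,0),axis=1))
E
```

```text
plate inner z12 53 [612.82  85.54] ang -84.72958 0.17723001546492084
plate outer z12 70 [654.41  78.61] ang -85.10878 0.2761836011377832
stud inner z12 64 [482.77   3.75] ang -0.43284282 0.29579643769786274
stud outer z12 69 [495.72 -36.17] ang 0.3474604 0.2688395089021698
block [[511.12 134.68]
 [567.21 147.66]
 [586.4   39.36]
 [528.96  27.83]] [548.42  87.38] [108.33  57.58 109.99  58.58] [np.float64(13.033276609638435), np.float64(100.04912453776598)]
stock in z54 55 [539.47 279.7 ] ang 77.56245 0.198481982668718
stock out z54 55 [555.24 270.56] ang 76.960075 0.21938009934799957
[237  63] [249  66] [[540.02 236.34  54.  ]]
top stock [[552.79 342.6 ]
 [569.3  339.61]
 [545.28 234.54]
 [528.9  237.81]] [549.07 288.64] [107.48  16.79 107.78  16.7 ]
```

The fits are consistent:
- **Plate:** yaw 5.1°, and bar width ~41.
- **Stud:** ~5° into the corner.
- **Block:** 109×58 at (548,87), yaw ~11°.
- **Stock:** 107×17.

Now to move the block to a free spot at (390,-190).

Run:
```python
from h import *
y=np.radians(11)
Q=rot(y);D=rot(0)
for p,r in (([390,-190,34],D),([390,-190,150],D),([548.4,87.4,34],Q)): print(manip.inverse_kinematics(p,r))
manip.reach([548.4,87.4,110],Q)
print(manip.line_to([548.4,87.4,34],velocity=100,threshold=15))
manip.set_gripper(40);print("w",manip.read_gripper_width(),manip.read_grasp_force(),manip.read_tool_pos())
manip.line_to([545,87.4,160],velocity=150)
print("w",manip.read_gripper_width(),manip.read_wrist_force())
manip.reach([390,-190,130],D)
manip.line_to([390,-190,55],velocity=150)
print(manip.line_to([390,-190,28],velocity=40,threshold=5),manip.read_tool_pos(),manip.read_t())
```

```text
[ 0.62  0.78 -0.33  2.25  1.04  0.27 -0.65]
[ 0.16  0.53  0.33  2.21 -0.38  0.46  0.79]
[-0.33  0.84  0.19  1.93 -0.37  0.41  0.34]
False
w 59.18951973542795 65.38753867149353 [548.76  87.48  34.99]
w 58.83365535624023 [-0.31 -0.   -2.03]Traceback (most recent call last):
  File "<stdin>", line 11, in <module>
workcell.Unreachable: the arm cannot follow that straight line within its joint ranges
```

Run:
```python
from h import *
ok=False
for x,yy in ((405,-190),(415,-195),(425,-195)):
  for a in (0,-.4,.4,-.8):
    try:
        q=manip.inverse_kinematics([x,yy,100],rot(a))
        q2=manip.inverse_kinematics([x,yy,30],rot(a))
        if q is None or q2 is None or np.abs(np.array(q)-q2).max()>.6: continue
        manip.reach([x,yy,100],rot(a)); manip.line_to([x,yy,50],velocity=100)
        c=manip.line_to([x,yy,30],velocity=40,threshold=5); ok=True;break
    except manip.Unreachable as e: print(x,yy,a,"no")
  if ok: break
print(ok,x,yy,a,ok and c,manip.read_tool_pos(),manip.read_wrist_force(),manip.read_t(),manip.read_joint_positions())
```

```text
True 415 -195 -0.4 True [ 415.61 -195.04   34.61] [-0.18  0.75  2.68] 7.8833 [ 0.23  0.79  0.23  2.19 -0.75  0.23  0.73]
```

Run:
```python
from h import *
print(manip.read_joint_positions()[5])
manip.set_gripper(85);manip.line_to([425,-190,150],velocity=150)
manip.reach([560,150,250],rot(np.radians(-5)));T=tool_T();im=manip.get_image("wrist")[:,:,::-1]
np.save("T2.npy",T);cv2.imwrite("pics/w2.png",im)
t=manip.get_image("top")[:,:,::-1];cv2.imwrite("pics/top2.png",t)
cv2.imwrite("pics/w2b.png",np.hstack([cv2.resize(im,(400,300)),cv2.resize(t,(400,300))]))
from fit import *
print(manip.read_t())
```

```text
0.23486034528940813
10.7167
```

View pics/w2b.png

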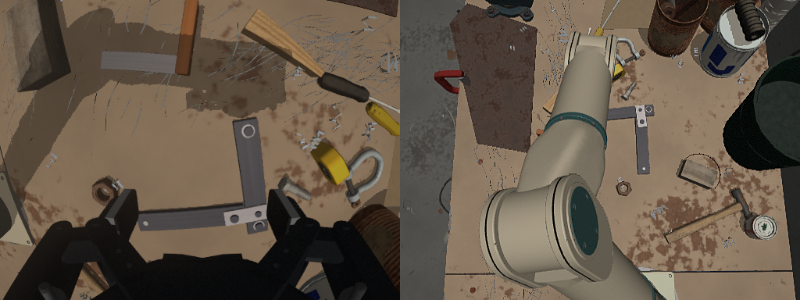

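The block now lies flat at ~(698,170) in the top half, clear of the frame. The corner is empty and the square is untouched. Now I'll measure the stock and the corner.

Run:
```python
from fit import *
T=np.load("T2.npy");im=cv2.imread("pics/w2.png");m=steel(im);R_={}
def show(n,e,z):
    q,d,k,s=rline(e,z,T);R_[n]=(q,d);print(n,k,q,"ang",np.degrees(np.arctan2(d[1],d[0])),s)
l,r=edges(m,'row',(185,255),292,345)
show("pin",l,12);show("pout",r,12)
t,bo=edges(m,'col',(190,275),255,305)
show("sin",t,12);show("sout",bo,12)
o=stock(im);l,r=edges(o,'row',(5,85),215,270)
show("kin",l,54);show("kout",r,54)
c=cv2.findContours(o,0,2)[0];c=max(c,key=cv2.contourArea);b=cv2.boxPoints(cv2.minAreaRect(c));p=onz("wrist",b,54,T)[:,:2];print("stock",p,p.mean(0),np.linalg.norm(p-np.roll(p,1,0),axis=1))
def X(a,b):
    (p,d),(q,e)=R_[a],R_[b];s=np.linalg.solve(np.c_[d,-e],q-p);return p+s[0]*d
print("inner x",X("pin","sin"))
for z in (22,): print("bolts",onz("wrist",np.array([(235,219),(257,215),(249,131)])*1.28,z,T))
```

```text
pin 64 [615.65  61.98] ang -84.19235 0.21176819673319972
pout 70 [655.44  66.36] ang -84.56788 0.24743280081511024
sin 85 [504.15   3.9 ] ang 1.1259036 0.25821176102559273
sout 85 [502.44 -35.63] ang 1.0546978 0.2812065947040538
kin 80 [541.96 289.98] ang 77.490456 0.1564239725737501
kout 80 [559.24 288.03] ang 76.84928 0.15973611542601795
stock [[529.35 238.22]
 [553.51 342.71]
 [570.63 337.79]
 [546.39 233.68]] [549.97 288.1 ] [ 17.63 107.25  17.81 106.9 ]
inner x [621.32   6.2 ]
bolts [[602.97 -16.11  22.  ]
 [643.13 -12.66  22.  ]
 [631.04 141.5   22.  ]]
```

The numbers agree: plate origin ≈ (621.5,7), yaw ≈5.35°, and stud ~4.3° into the corner. The stock centre is (550,288.3) with square yaw −12.9°. Now I'll grasp the square and set it down inside the corner, clear of both bars.

```bash
cat >> h.py <<'E'
O=np.array([621.5,7.]);Y=np.radians(5.35)
def home(dx,dy,z,dyaw=0): # TCP pose for square displaced dx,dy in plate frame
    c,s=np.cos(Y),np.sin(Y);v=np.array([-9+dx,58+dy])
    return [O[0]+c*v[0]-s*v[1],O[1]+s*v[0]+c*v[1],z],rot(Y+dyaw)
def toplate(p): # displacement of TCP from home in plate frame
    c,s=np.cos(Y),np.sin(Y);d=np.array(p)[:2]-np.array(home(0,0,0)[0])[:2];return np.array([c*d[0]+s*d[1],-s*d[0]+c*d[1]])
E
python3 - <<'E'
from h import *
g=[550.6,291.2];Q=rot(np.radians(-12.9))
for a in (home(-15,24,100),home(0,0,43)): print(manip.inverse_kinematics(*a))
manip.set_gripper(60)
manip.reach(g+[120],Q)
print(manip.line_to(g+[43],velocity=100,threshold=15))
manip.set_gripper(5);print(manip.read_gripper_width(),manip.read_grasp_force(),manip.read_tool_pos())
manip.line_to(g+[90],velocity=120);print(manip.read_wrist_force(),manip.read_moment(),manip.read_gripper_width())
manip.reach(*home(-15,24,95))
manip.wait(.3);print(manip.read_wrist_force(),manip.read_moment())
manip.line_to(home(-15,24,52)[0],velocity=80)
print(manip.line_to(home(-15,24,38)[0],velocity=20,threshold=3),manip.read_tool_pos(),manip.read_wrist_force(),manip.read_moment())
T=tool_T();im=manip.get_image("wrist")[:,:,::-1];np.save("T3.npy",T);cv2.imwrite("pics/w3.png",im)
cv2.imwrite("pics/w3b.png",cv2.resize(im,(800,600)));print(manip.read_t())
E
```

```text
[-0.47  0.8   0.46  1.8  -0.55  0.66  0.4 ]
[-0.4   0.9   0.41  1.78 -0.6   0.59  0.48]
False
17.321300105108165 59.694836139678955 [551.1  291.34  43.67]
[-0.17  0.02 -3.04] [-0.02  0.01  0.06] 17.25866249473097
[-0.22 -0.28 -3.05] [ 0.05 -0.05  0.03]
True [590.21  86.52  43.66] [0.16 0.   4.94] [ 0.05  0.1  -0.02]
16.175
```

View pics/w3b.png

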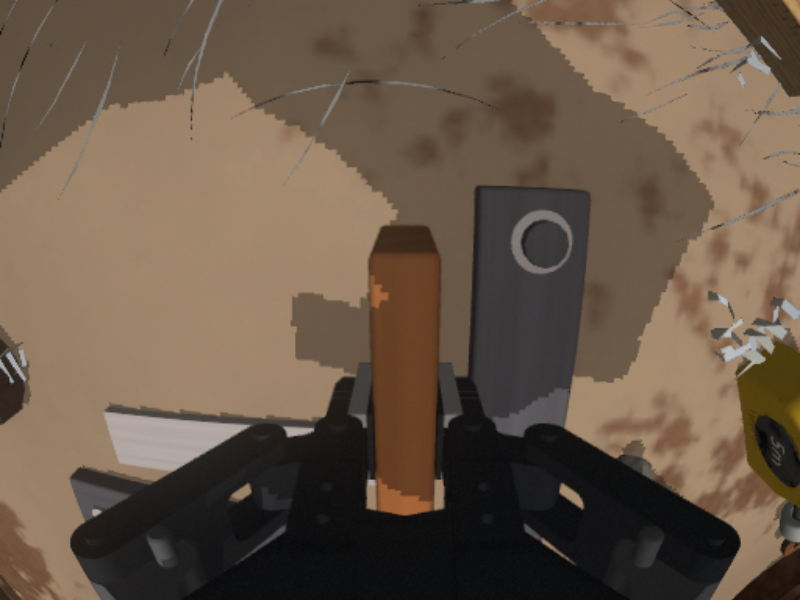

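The square lies flat in the corner at x≈−15, y≈+24 relative to home. The stock is centred in the jaws at (405,380) and parallel to the plate at (530,300). Now I'll press it against the plate.

Run:
```python
from h import *
def st(n):
    f=np.array(manip.read_wrist_force());c,s=np.cos(Y),np.sin(Y)
    print(n,"disp",toplate(manip.read_tool_pos()),"z",round(manip.read_tool_pos()[2],2),"F",np.array([c*f[0]+s*f[1],-s*f[0]+c*f[1],f[2]]),"M",np.array(manip.read_moment()),"w",round(manip.read_gripper_width(),2))
st("start")
print(manip.line_to(*home(8,24,43.7),velocity=20,threshold=6));manip.wait(.3);st("contact")
x=toplate(manip.read_tool_pos())[0]
for k in (1,2):
    manip.line_to(*home(x+k,24,43.7),velocity=20);manip.wait(.3);st(f"+{k}")
for a in (-.6,.6,0):
    manip.line_to(*home(x+1.5,24,43.7,np.radians(a)),velocity=20);manip.wait(.2);st(f"yaw{a}")
print(manip.read_t())
```

```text
start disp [-14.79  24.11] z 43.65 F [-0.44 -1.29  4.88] M [0.07 0.05 0.03] w 17.17
True
contact disp [-14.66  24.13] z 43.67 F [-0.5  0.   6. ] M [0.02 0.02 0.04] w 16.83
+1 disp [-13.4   23.97] z 43.68 F [ 0.85  0.59 -1.33] M [ 0.1  -0.23  0.03] w 17.35
+2 disp [-13.28  24.01] z 43.68 F [-3.32 -0.35  3.31] M [-0.07  0.73  0.03] w 17.41
yaw-0.6 disp [-13.09  24.05] z 43.7 F [-1.99 -0.98  1.11] M [-0.03  0.4  -0.09] w 16.95
yaw0.6 disp [-12.73  23.97] z 43.67 F [ 0.89 -0.   -1.07] M [-0.02  0.02  0.11] w 16.75
yaw0 disp [-13.    23.99] z 43.67 F [ 1.84 -0.68 -1.44] M [-0.01 -0.2   0.02] w 17.0
19.2917
```

```bash
cat >> h.py <<'E'
def st(n):
    c,s=np.cos(Y),np.sin(Y);F=[];M=[]
    for _ in range(5):
        f=manip.read_wrist_force();F.append([c*f[0]+s*f[1],-s*f[0]+c*f[1],f[2]]);M.append(manip.read_moment());manip.wait(.02)
    print(n,"disp",toplate(manip.read_tool_pos()),"z",round(manip.read_tool_pos()[2],2),"F",np.mean(F,0),"M",np.mean(M,0),"w",round(manip.read_gripper_width(),2));return np.mean(F,0)
E
python3 - <<'E'
from h import *
Z=43.7
print(manip.line_to(*home(8,24,Z),velocity=25,threshold=9));st("contact")
x=toplate(manip.read_tool_pos())[0]
print("x",x)
if x>-8:
    for k in (.5,1):
        manip.line_to(*home(x+k,24,Z),velocity=20);manip.wait(.2);st(f"+{k}")
    for a in (-.6,.6,0):
        manip.line_to(*home(x+1,24,Z,np.radians(a)),velocity=20);manip.wait(.2);st(f"yaw{a}")
print(manip.read_t())
E
```

```text
True
contact disp [-12.88  24.01] z 43.67 F [-0.41  0.49  5.14] M [0.01 0.07 0.  ] w 16.92
x -12.883459630673219
19.6917
```

```bash
cat >> h.py <<'E'
def Fp():
    f=manip.read_wrist_force();c,s=np.cos(Y),np.sin(Y);return np.array([c*f[0]+s*f[1],-s*f[0]+c*f[1],f[2]])
E
python3 - <<'E'
from h import *
Z=44.0
manip.line_to(*home(-6,24,Z),velocity=40);st("a")
x=-6
while x<6:
    x+=1;manip.line_to(*home(x,24,Z),velocity=25);f=Fp()
    if f[0]<-7: break
st(f"stop {x}")
if f[0]<-7:
  for a in (-.6,.6,0):
    manip.line_to(*home(x,24,Z,np.radians(a)),velocity=20);manip.wait(.15);st(f"yaw{a}")
print(manip.read_t())
E
```

```text
a disp [-6.04 24.19] z 43.7 F [ 0.35 -0.07 -1.87] M [ 0.06 -0.1  -0.02] w 16.71
stop 4 disp [ 1.   24.02] z 43.74 F [-7.9  -0.07  3.42] M [-0.2   1.84  0.02] w 16.86
yaw-0.6 disp [ 0.9  24.04] z 43.74 F [-8.44 -0.34  3.56] M [-0.25  1.87  0.45] w 17.07
yaw0.6 disp [ 0.86 23.99] z 43.71 F [-8.34  0.02  3.85] M [-0.19  1.89 -0.38] w 16.98
yaw0 disp [ 1.   24.04] z 43.74 F [-8.22 -0.23  3.37] M [-0.24  1.81  0.01] w 17.28
24.15
```

The stock is on the plate with 8 N, and Mz ≈ 0 at the fitted yaw, so it's flush. Now I'll slide it along the plate against the stud.

Run:
```python
from h import *
Z=43.8;X=5.
manip.line_to(*home(X,24,Z),velocity=20);st("x")
y=24.
while y>-10:
    y-=1.5;manip.line_to(*home(X,y,Z),velocity=20);f=Fp()
    if y<14 and int(y*2)%6==0: st(f"y{y}")
    if f[1]>10: break
manip.wait(.3);st(f"stop {y}")
T=tool_T();im=manip.get_image("wrist")[:,:,::-1];cv2.imwrite("pics/w4.png",im)
t=manip.get_image("side")[:,:,::-1];cv2.imwrite("pics/s4.png",t)
cv2.imwrite("pics/w4b.png",cv2.resize(im[190:384,0:400],(800,388),interpolation=cv2.INTER_CUBIC));print(manip.read_t())
```

```text
x disp [ 1.08 24.04] z 43.74 F [-10.73  -0.29   7.04] M [-0.29  2.32  0.04] w 17.27
stop 16.5 disp [ 1.11 23.64] z 43.94 F [-10.4   12.01  10.74] M [ 1.88  2.61 -0.21] w 17.25
26.2167
```

View pics/w4b.png

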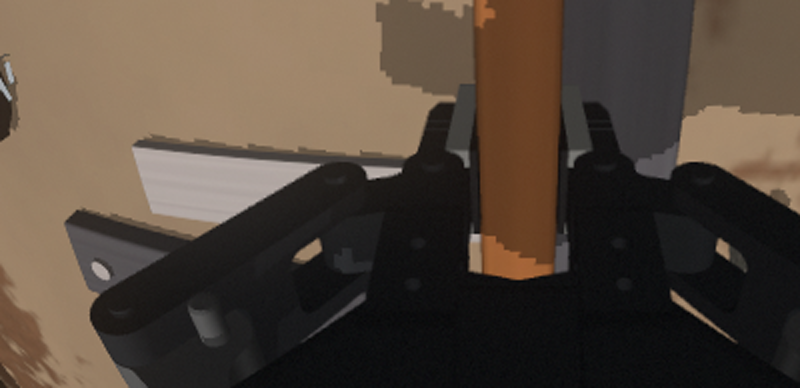

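The blade still has a visible gap to the stud, at ~(170,220) in the crop, so it was friction on the plate and bench that stopped it. I'll ease off the plate and the bench, push y home first, then press x again.

Run:
```python
from h import *
Z=44.6;X=0.
manip.line_to(*home(X,24,Z),velocity=20);st("x")
manip.line_to(*home(X,12,Z),velocity=25);st("y12")
y=12.
while y>-10:
    y-=1;manip.line_to(*home(X,y,Z),velocity=20);f=Fp()
    if int(y)%3==0: st(f"y{y}")
    if f[1]>9: break
manip.wait(.3);st(f"stop {y}")
print(manip.read_t())
```

```text
x disp [ 0.65 23.52] z 44.7 F [-0.59  0.29 -2.78] M [0.08 0.08 0.04] w 17.44
y12 disp [-0.02 12.29] z 44.59 F [-0.11 -0.4  -3.31] M [ 0.05 -0.03  0.  ] w 17.33
y9.0 disp [0.   8.99] z 44.61 F [-0.3   0.36 -2.79] M [ 0.03 -0.05  0.03] w 17.13
y6.0 disp [-0.27  6.  ] z 44.51 F [-0.41  1.4  -3.01] M [ 0.36  0.13 -0.24] w 17.32
y3.0 disp [0.08 2.89] z 44.62 F [-1.07  1.75 -3.02] M [ 0.42  0.27 -0.27] w 17.29
y0.0 disp [ 0.06 -0.16] z 44.63 F [-1.01  1.56 -3.37] M [ 0.38  0.26 -0.26] w 17.28
y-3.0 disp [-0.05 -1.64] z 44.68 F [-1.41  5.08 -1.49] M [ 1.09  0.43 -0.37] w 17.12
y-6.0 disp [-0.07 -1.85] z 44.85 F [-2.11  9.29  0.5 ] M [ 2.02  0.58 -0.46] w 17.2
stop -7.0 disp [-0.06 -1.89] z 44.94 F [-2.31 11.3   1.25] M [ 2.33  0.63 -0.49] w 17.13
33.25
```

Run:
```python
from h import *
manip.line_to(*home(0,-2.2,44.3),velocity=20);st("ease")
manip.line_to(*home(0,-2.2,43.5),velocity=20);st("down")
manip.line_to(*home(4.5,-2.5,43.5),velocity=20);st("x")
manip.line_to(*home(5,-6,43.5),velocity=20);st("xy")
manip.line_to(*home(5,-6,43.5,np.radians(.4)),velocity=20);manip.wait(.3);st("yaw.4")
print("yaw",np.degrees(np.arctan2(*tool_T()[:2,1][::-1])))
im=manip.get_image("wrist")[:,:,::-1];cv2.imwrite("pics/w5.png",im);np.save("T5.npy",tool_T())
t=manip.get_image("side")[:,:,::-1];cv2.imwrite("pics/s5.png",t)
a=cv2.resize(im[190:384,0:400],(800,388),interpolation=cv2.INTER_CUBIC);b=cv2.resize(t[180:265,170:335],(400,206),interpolation=cv2.INTER_CUBIC)
tp=cv2.resize(manip.get_image("top")[120:235,210:335,::-1],(224,206))
cv2.imwrite("pics/w5b.png",np.vstack([a,np.hstack([b,tp,np.zeros((206,176,3),np.uint8)])]));print(manip.read_t())
```

```text
ease disp [ 0.24 -1.58] z 44.44 F [-1.28  4.69 -0.38] M [ 1.08  0.32 -0.24] w 17.27
down disp [ 0.41 -1.55] z 43.75 F [-0.53  5.21 -0.42] M [ 1.09  0.37 -0.25] w 17.02
x disp [ 0.96 -1.6 ] z 43.73 F [-8.87  5.88  9.14] M [ 0.86  2.21 -0.26] w 17.17
xy disp [ 1.01 -1.69] z 43.81 F [-9.67 11.27 11.43] M [ 1.82  2.52 -0.42] w 17.11
yaw.4 disp [ 0.98 -1.7 ] z 43.82 F [-10.37  11.63  10.94] M [ 1.86  2.49 -0.77] w 17.43
yaw 5.767899692944922
35.7083
```

View pics/w5b.png

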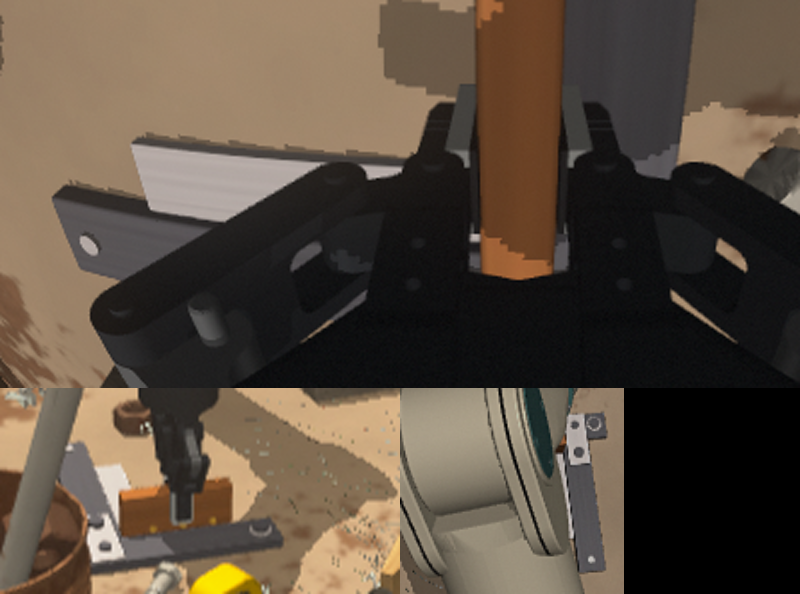

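Blade and stud appear flush at ~(150,208) in the crop, and the side view shows the stock tight along the plate. I'll return the yaw to the flush value and check the moment, to see whether the blade tip still bears on the stud.

Run:
```python
from h import *
for a in (0,.15):
    manip.line_to(*home(6,-6.5,43.4,np.radians(a)),velocity=20);manip.wait(.4);st(f"yaw{a}");st("")
print(manip.read_t())
im=cv2.imread("pics/w5.png");print(im.shape)
im=manip.get_image("wrist")[:,:,::-1]
cv2.imwrite("pics/w6b.png",cv2.resize(im[250:345,15:215],(800,380),interpolation=cv2.INTER_CUBIC))
```

```text
yaw0 disp [ 1.07 -1.75] z 43.8 F [-12.2   12.01  14.55] M [ 1.91  2.95 -0.43] w 16.98
 disp [ 1.08 -1.72] z 43.8 F [-11.98  12.66  14.54] M [ 1.92  2.99 -0.41] w 16.93
yaw0.15 disp [ 1.06 -1.72] z 43.81 F [-11.96  12.33  14.83] M [ 1.9   2.97 -0.56] w 17.34
 disp [ 1.06 -1.71] z 43.79 F [-11.93  12.09  14.17] M [ 1.93  2.96 -0.54] w 16.79
37.3417
(384, 512, 3)
```

View pics/w6b.png

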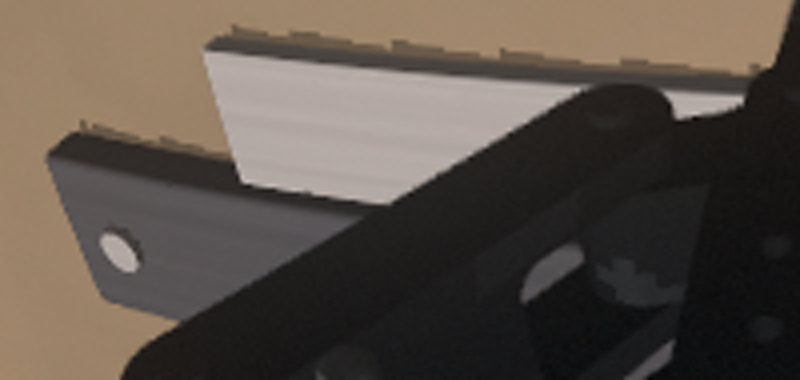

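The blade's outer edge bears on the stud's side face, ~(245–370, 183–205), along its visible length with no bench showing through. Next I'll check that the blade tip is down and flush, by casting its corners.

Run:
```python
from h import *
T=tool_T()
h=np.array(home(1.05,-1.72,0)[0])[:2]-np.array(home(0,0,0)[0])[:2];c,s=np.cos(Y),np.sin(Y)
def pf(p): d=p[:,:2]-O-h;return np.c_[c*d[:,0]+s*d[:,1],-s*d[:,0]+c*d[:,1]]
b=np.array([(205,50),(242,183)])/4+[15,250]
for z in (6,9,12,15): print(z,"blade tip in,out",pf(onz("wrist",b,z,T)).ravel())
e=np.array([(48,157),(100,168),(200,180),(235,184)])/4+[15,250]
print("stud inner top edge",pf(onz("wrist",e,12,T)).ravel())
print("blade expected px",(proj("wrist",np.array([[*(O+h+[c*x-s*y,s*x+c*y]),z] for x,y,z in((-150,30,6),(-150,0,6),(-204,0,12))]),T)-[15,250])*4)
print(np.degrees(np.arccos(-T[2,2])),T[:3,2])
```

```text
6 blade tip in,out [-150.42   30.18 -151.29    0.32]
9 blade tip in,out [-147.73   32.09 -148.58    2.8 ]
12 blade tip in,out [-145.04   33.99 -145.87    5.27]
15 blade tip in,out [-142.35   35.9  -143.16    7.74]
stud inner top edge [-201.38    1.42 -185.21    1.73 -156.77    4.06 -147.77    4.71]
blade expected px [[206.95  51.08]
 [247.56 185.27]
 [ 42.03 160.67]]
0.7645633390440926 [-0.01  0.01 -1.  ]
```

Cast at z=6, the blade tip lands at (−150,30) and (−151,0.3) in the plate frame, so the blade is flat and flush. The stud's free end is also within measuring error of square. I'll ease to a moderate press to reduce tilt, verify, and hand in.

Run:
```python
from h import *
manip.line_to(*home(4.5,-5.5,43.4,np.radians(.1)),velocity=20);manip.wait(.5);f=st("fin");T=tool_T();print(np.degrees(np.arccos(-T[2,2])),manip.read_grasp_force(),manip.read_t())
if f[0]<-5 and f[1]>5: print(manip.finish_job())
```

```text
fin disp [ 0.97 -1.7 ] z 43.82 F [-9.32 10.75 10.81] M [ 1.74  2.37 -0.46] w 16.81
0.5771781028239035 60.962732434272766 38.225
the job is handed in; nothing more can be done
None
```

The job is handed in at 38 s: the block lies flat on the bench well over 20 cm from the corner, and the square is still gripped and pressed home at about 9 N on the plate and 11 N on the stud, flat and flush as far as I could measure.

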